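Pack the sockets into the screw-lid canister

TASK

Put the loose wrench sockets away in their canister: unscrew its captive lid by the hexagonal knob and swing it well clear of the mouth, then stand each socket upright in the pocket that matches its size, one after another from the largest to the smallest. Then swing the lid back over the mouth and screw it down until it stops; leave the other tools where they lie.

Things in the scene. Friction and masses are not known exactly. Their poses are not given: they have to be found in the camera images.
- canister: (All sizes here in mm.) Fixed round navy plastic canister, outer radius 76, bore radius 72, rim 46 above the bench. Origin: centre of its underside on the bench. Its +y axis points to the hinge post, 92 from the centre. Inside, a grey plate (top 15 above the bench, 10 thick) has four round pockets in a 2 x 2 square, each 10 deep and 5 wider than its socket.
- pivot (a point): Axis of the hinge post on the canister (vertical), at canister (0, 92), 56 above the bench. The lid's captive arm swings about it; the arm and collar reach 61 above the bench with the lid screwed down, 71 unscrewed.
- davit (a joint): Swing of the captive lid arm about the post, rad: 0 = lid over the mouth, against its stop; grows anticlockwise from above as the lid swings off, to 2.5. It can start only once the lid is unscrewed about 2 rad or more. Stiff: stays where it is left.
- lid (a joint): Turn of the screw lid in its arm, rad: 0 = screwed fully down (stop); grows anticlockwise from above to 2.8 (fully unscrewed, stop). The lid, knob and arm rise 3.4 per rad. Stays where it is left. To swing the arm without screwing, the hand must turn with the arm.
- lid_grip (a point): Centre of the black hexagonal knob on the lid (aluminium disc of radius 78, 8 thick). Knob: 40 across flats, 24 tall, this point at half its height (75 above the bench when screwed down); its axes turn with the lid, flats face +-x and every 60 degrees from it.
- pocket1 (a point): Centre of the floor of the pocket for the largest socket, 41 wide, 5 above the bench, at canister (-26, 26). Axes as the canister's.
- pocket2 (a point): Centre of the floor of the pocket for the second largest socket, 37 wide, 5 above the bench, at canister (26, 26). Axes as the canister's.
- pocket3 (a point): Centre of the floor of the pocket for the third largest socket, 33 wide, 5 above the bench, at canister (26, -26). Axes as the canister's.
- pocket4 (a point): Centre of the floor of the pocket for the smallest socket, 29 wide, 5 above the bench, at canister (-26, -26). Axes as the canister's.
- socket1: The largest wrench socket: upright steel cylinder, diameter 36, 29 tall, dark bore on top. Origin: centre of its underside. May be absent.
- socket2: The second largest wrench socket: upright steel cylinder, diameter 32, 27 tall, dark bore on top. Origin: centre of its underside. May be absent.
- socket3: The third largest wrench socket: upright steel cylinder, diameter 28, 25 tall, dark bore on top. Origin: centre of its underside. May be absent.
- socket4: The smallest wrench socket: upright steel cylinder, diameter 24, 23 tall, dark bore on top. Origin: centre of its underside. May be absent.
- wrench: Steel combination wrench lying on the bench, a bystander. Origin: on its length, at its underside.
- screwdriver: Screwdriver lying on the bench, a bystander. Origin: on its length, at its underside.
- hammer: Hammer lying on the bench, a bystander. Origin: on its length, at its underside.
There are look-alikes about, which are no part of the job. Leave any blue or green look-alike of the socket1 alone.

How it is judged:
By the outcome, as a careful person would: the job done as asked, in the order asked, and still so for the second after the job is handed in, with the robot touching nothing.
Of socket1, socket2, socket3, socket4 only 2 to 4 are there at a start; the rules pass over those that are not, and their reading is None.
At some moment in a run one of socket1, socket2, socket3, socket4 may be knocked a few centimetres aside while the robot is not near it.
It also fails if it takes over 210 s, if anything falls off the work surface, if the arm or the gripper's body presses on something with over 40 N, if the wrist force passes 120 N, or if a joint passes its speed limit or range.

ROBOT

A 6-joint arm with a two-finger parallel gripper is mounted at the origin on the work surface. World frame = base frame: x ahead of the robot, y to its left, z up, the work surface at z = 0. Lengths are in m, angles in degrees, forces in N, time in s.
With the tool pointing down it reaches from about 0.35 to 0.975 m from the base axis. Payload 7.1 kg.
Tool frame: the origin (TCP) lies on the centre line of the jaws, within the pads' length; the fingertips stand 14 mm ahead of it and the grasp point (between the pads) lies 5 mm behind it; z points along the fingers, y is the line along which they close (so a half turn about z gives the same grasp; the last joint's range is limited). The gripper opens to 88 mm and grips with 3 to 60 N. Pads are 20 mm wide; open, the fingers measure 115 mm over their backs; the gripper's body (75 mm by 178 mm) begins 61 mm behind the grasp point.
Start: joints at [-69.5, 24.242, 93.386, -0, 62.372, -1.089], TCP at [0.23, -0.581, 0.237] pointing down, gripper open.
Joint ranges: [-172.04, 172.04], [-51.8, 120.97], [4.93, 147.93], [-75.15, 255.16], [6.16, 154.13], [-145.62, 145.62]. Speed limits (degrees/s): [136.94, 136.94, 172.46, 180, 180, 180].

INTERFACE

Orientations are given as [roll, pitch, yaw] about the fixed x, y, z axes, in that order (R = Rz(yaw) Ry(pitch) Rx(roll)).
In Python, from cell import sensors, imaging, job, spotter gives the robot as it stands.
- The arm moves only by the tool carry_out, never from a script. Its argument "motion" is a list that holds one entry, the list of rows, each a list of 6 numbers: the shift along the world's x, y, z each as a share of 250 mm, from -1 to 1, then the turn, a rotation vector about the world's x, y, z each as a share of 45 degrees, from -1 to 1. In form: [[[dx, dy, dz, rx, ry, rz], ...]]. A call has 1 to 10 rows; each row shifts and turns the commanded pose from where the row before left it; what a row does not reach is not made up. A row lasts 1/12 s, in which the tool goes at most 41.7 mm and 7.16 degrees, less where a joint would pass 70% of its speed; a pose out of reach is approached as far as the arm can. A call with a number of a shift or a turn outside -1 to 1 is refused whole. A call with a gripper value outside its range is refused whole. "gripper" is the opening, from 0 (shut) to 1 (fully open), set as the call begins (left out, the last holds). The fingers move at their own pace and stop on an object; the grip force is fixed at half the most. Time passes only in rows, so rows that do not move let the fingers close. It gives the time, the measured TCP pose, the force, the opening and the grip force at its end, in the units of the state.
- sensors.get_state(): the state, without advancing time (a new reading comes with each control period).
- imaging.read_camera(name): name is "scene" or "top" or "wrist"; returns a dict with "color" (420x560x3 uint8, red, green, blue), "z_map" (420x560 float32, m along the optical axis (not along the pixel's ray), 0 where there is no reading), "fx", "fy", "cx", "cy" (pixels), "cam_to_world" (4x4, takes a point from camera to world coordinates); the wrist camera has in their place "hand_eye" (4x4, takes a point from camera to tool coordinates, whose origin is the TCP and whose axes are the flange's). Camera axes: x right, y up, looking along -z (the intrinsics and any distortion apply to the point x, -y, -z); pixel columns grow to the right and rows downward; lengths in m; the calibration is good to about 2 mm. The wrist camera is an equidistant fisheye: a pixel r from the principal point sees the ray r / f radians off the axis. A picture is of the moment at which its call begins: read the wrist's pose just before it.
- job.sign_off(): hands the job in; it is judged then, once.
Trained networks look in a picture, given as the dict that the camera call returned (one of the last four; its "shot" number tells which), for a name from the list of things; names that differ only in an ending like _2 or _b are one class to them, and where a whole thing is asked for, a point or a joint stands for the part that bears it (a point fixed in the world has none). Each returns a list of dicts, best first, with "p" (0 to 1); they miss things now and then, are a little off and sometimes report something else, mostly with a low value. They report only what shows in the picture. A call takes as long as a camera call. They do not tell look-alikes from the thing itself.
- spotter.spot_in(picture, name): "location" ([x, y, z] in m, in world coordinates, good to about 4 mm: the middle of the surface that is visible of it).
- spotter.outline_of(picture, name): "pixels" (420x560 bool, what is visible of it).
The state is a dict: "time": time; "q": joint angles; "joint_velocities": joint speeds; "effort": joint torques, N m; "eef_pos": TCP position; "tool_rot": TCP orientation; "contact_force": force on the tool from outside, world axes, zero at the start; "moment": the same for the moment, N m; "opening": finger opening in m; "grip_force": force on a finger pad.
Only numpy, scipy, OpenCV 4.12 (cv2) and the standard library are available. Lean on these libraries where they do the work, as an engineer would, in place of code of your own. Each camera call takes 0.05 s, during which the arm holds its last target. There are 200 camera calls.

## Working session

There is one attempt and no reset: what is moved stays moved. The work goes in short steps, Python scripts to look and compute and a tool call to move; the robot and the scene stay as the last step left them, time stands still between calls to the robot, and variables do not carry over. Pictures are saved under pics/ and viewed, at most 14 in all, crops included, and the job is handed in when it is done.

Besides the shell and the picture viewer there is one more tool, called after "Call:" by a JSON object that holds its "name" and its "arguments", one argument or row to a line. carry_out: Moves the arm, as the interface text tells. Shift numbers are shares of 250 mm and turn numbers shares of 45 degrees, none past 1 either way. Its arguments: {"type":"object","properties":{"motion":{"type":"array"},"gripper":{"type":"number"}},"required":["motion"]}

```bash
mkdir -p pics; ls; cat > h.py <<'E'
import numpy as np, cv2
from cell import sensors, imaging, job, spotter
def save(p,name,crop=None,s=1):
    c=p["color"][...,::-1]
    if crop: r0,r1,c0,c1=crop; c=c[r0:r1,c0:c1]
    cv2.imwrite("pics/"+name,cv2.resize(c,None,fx=s,fy=s,interpolation=cv2.INTER_CUBIC))
def world(p,u,v,z=None):
    d=z if z is not None else p["z_map"][int(v),int(u)]
    c=np.array([(u-p["cx"])/p["fx"]*d,-(v-p["cy"])/p["fy"]*d,-d,1])
    return (p["cam_to_world"]@c)[:3]
def on_plane(p,u,v,h):
    o=p["cam_to_world"][:3,3]; w=world(p,u,v,1.0)-o
    return o+w*(h-o[2])/w[2]
def pix(p,X):
    c=np.linalg.inv(p["cam_to_world"])@np.append(X,1)
    return p["cx"]+p["fx"]*c[0]/-c[2], p["cy"]-p["fy"]*c[1]/-c[2]
E
python3 - <<'E'
from h import *
np.set_printoptions(precision=4,suppress=True)
t=imaging.read_camera("top"); s=imaging.read_camera("scene")
save(t,"top1.png",s=1.4); save(s,"scene1.png",s=1.4)
print({k:t[k] for k in t if k not in("color","z_map")})
for n in ["canister","pivot","lid_grip","lid","davit","socket1","socket2","socket3","socket4","wrench","screwdriver","hammer"]:
    for nm,p in(("t",t),("s",s)):
        try:
            for d in spotter.spot_in(p,n)[:4]:
                L=np.array(d["location"]); print(n,nm,L,round(d["p"],2),np.round(pix(p,L)))
        except Exception as e: print(n,e)
E
```

```text
pics
{'fx': 418.4078379000645, 'fy': 418.4078379000645, 'cx': 279.2337142528396, 'cy': 208.44767039471176, 'cam_to_world': array([[ 0.0036,  0.9949, -0.1013,  0.4461],
       [-1.    ,  0.0031, -0.0058, -0.0409],
       [-0.0055,  0.1013,  0.9948,  1.1593],
       [ 0.    ,  0.    ,  0.    ,  1.    ]]), 'shot': 1}
canister t [0.5091 0.0544 0.0504] 0.63 [246. 227.]
canister s [0.5333 0.0596 0.0603] 0.57 [321. 204.]
pivot t [0.5115 0.0518 0.0557] 0.9 [247. 226.]
pivot s [0.5328 0.0632 0.0502] 0.86 [322. 207.]
lid_grip t [0.5068 0.0482 0.0549] 0.55 [248. 228.]
lid_grip s [0.5296 0.0504 0.0525] 0.7 [317. 204.]
lid t [0.5098 0.0471 0.0519] 0.95 [248. 227.]
lid t [0.5056 0.0593 0.0517] 0.61 [244. 228.]
lid t [ 0.4675 -0.1558  0.0304] 0.24 [324. 243.]
lid s [0.5313 0.05   0.0489] 0.66 [317. 206.]
davit t [0.5131 0.0513 0.0579] 0.9 [247. 225.]
davit t [0.5165 0.0527 0.0545] 0.18 [246. 224.]
davit s [0.5259 0.0572 0.0528] 0.94 [320. 204.]
socket1 t [ 0.435  -0.2304  0.0348] 0.57 [353. 255.]
socket1 t [ 0.5402 -0.1254  0.0311] 0.49 [313. 216.]
socket1 t [ 0.469  -0.1543  0.0277] 0.44 [324. 243
[... 1097 characters left out ...]
] 0.44 [324. 243.]
socket4 t [ 0.5689 -0.2673  0.0247] 0.42 [365. 206.]
socket4 s [ 0.4466 -0.2276  0.029 ] 0.68 [226. 170.]
socket4 s [ 0.5789 -0.2633  0.0197] 0.61 [199. 204.]
socket4 s [ 0.5517 -0.1278  0.0296] 0.55 [249. 203.]
wrench t [ 0.5499 -0.4521  0.0227] 0.73 [433. 213.]
wrench t [ 0.7501 -0.0231  0.0031] 0.58 [276. 143.]
wrench s [ 0.7652 -0.0222  0.0043] 0.77 [268. 285.]
screwdriver t [0.359  0.3472 0.0238] 0.85 [137. 283.]
screwdriver t [0.5089 0.0514 0.0534] 0.58 [247. 227.]
screwdriver s [0.3751 0.3498 0.014 ] 0.77 [429. 193.]
hammer t [ 0.5488 -0.4518  0.0246] 0.6 [433. 214.]
hammer s [ 0.5938 -0.4366  0.0177] 0.81 [138. 196.]
hammer s [0.5328 0.0628 0.0572] 0.39 [322. 205.]
```

View pics/top1.png

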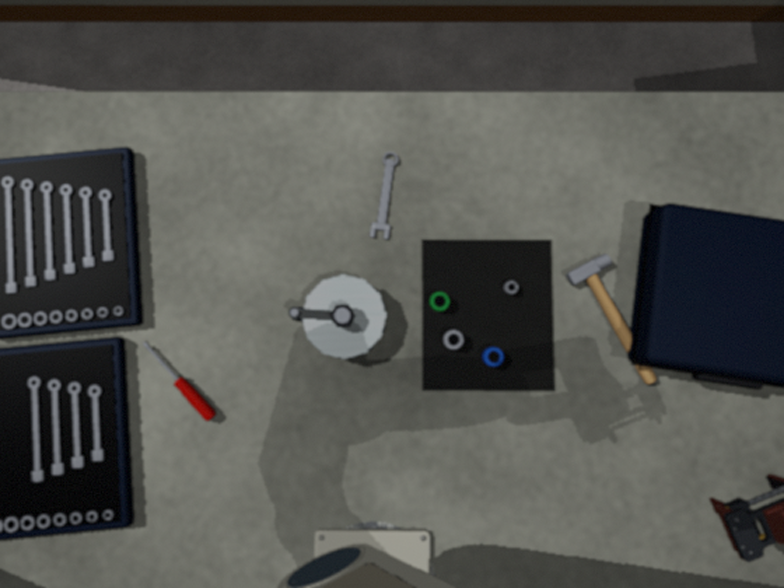

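View pics/scene1.png

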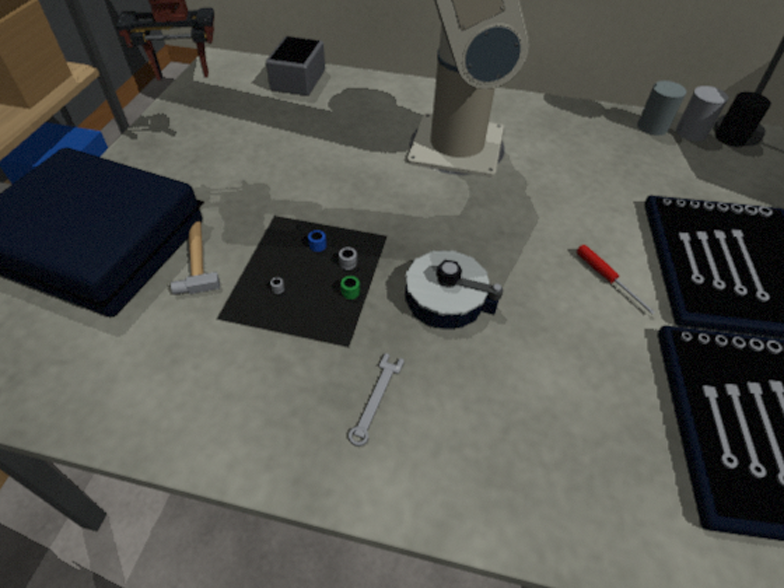

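Top picture: navy canister with lid centred near (245,225) in raw pixels, knob (244,225), post (211,223). On the mat, candidates for sockets: grey large (324,243), grey small (366,205), green (314,215, look-alike), blue (352,254, look-alike). The kit boxes at left hold fixed sockets, which are not loose. I choose the two grey ones, and check them in a crop.

```bash
python3 - <<'E'
from h import *
np.set_printoptions(precision=4,suppress=True)
t=imaging.read_camera("top"); w=imaging.read_camera("wrist")
save(t,"crop1.png",(180,280,190,400),3.5)
st=sensors.get_state(); print({k:np.round(st[k],3) for k in st})
print({k:w[k] for k in w if k not in("color","z_map")})
# depth clouds
v,u=np.mgrid[0:420,0:560]; d=t["z_map"]
P=np.stack([(u-t["cx"])/t["fx"]*d,-(v-t["cy"])/t["fy"]*d,-d,np.ones_like(d)],-1)@t["cam_to_world"].T
def blob(u0,v0,r,zlo,zhi):
    Q=P[v0-r:v0+r,u0-r:u0+r].reshape(-1,4); return Q[(Q[:,2]>zlo)&(Q[:,2]<zhi)]
for nm,a in dict(big=(324,243,11,.015,.04),small=(366,205,10,.012,.04),lid=(245,225,45,.045,.062),knob=(244,225,16,.078,.1),post=(211,223,9,.05,.1)).items():
    Q=blob(*a); print(nm,len(Q),Q.mean(0)[:3],Q.min(0)[:3],Q.max(0)[:3])
E
```

```text
{'time': np.float64(1.4), 'q': array([-69.499,  24.242,  93.386,   0.001,  62.372,  -1.088]), 'joint_velocities': array([-0.02 , -0.079, -0.004,  0.025, -0.015,  0.05 ]), 'effort': array([  0.001, -54.456, -27.404,   0.065,   0.017,  -0.   ]), 'eef_pos': array([ 0.23 , -0.581,  0.237]), 'tool_rot': array([-179.999,   -0.001,   21.589]), 'contact_force': array([-0.249, -0.255,  0.042]), 'moment': array([-0.002, -0.056,  0.004]), 'grip_force': np.float64(0.0), 'opening': np.float64(0.088)}
{'fx': 325.19226210127806, 'fy': 325.19226210127806, 'cx': 277.4563081482601, 'cy': 208.58784626504976, 'hand_eye': array([[ 0.0001,  0.9638,  0.2668,  0.0728],
       [ 1.    ,  0.0001, -0.0005, -0.0003],
       [-0.0005,  0.2668, -0.9638, -0.1479],
       [ 0.    ,  0.    ,  0.    ,  1.    ]]), 'shot': 4}
big 144 [ 0.47   -0.154   0.0289] [ 0.452  -0.1715  0.0151] [ 0.4873 -0.1367  0.0344]
small 66 [ 0.5718 -0.2678  0.0232] [ 0.5609 -0.2791  0.0122] [ 0.5831 -0.2567  0.0286]
lid 2467 [0.5121 0.0543 0.055 ] [ 0.4353 -0.0235  0.0477] [0.5922 0.1559 0.062 ]
knob 210 [0.5123 0.0545 0.0877] [0.494  0.0326 0.0795] [0.5329 0.0764 0.0942]
post 131 [0.5181 0.1376 0.0613] [0.4981 0.1232 0.0507] [0.5435 0.1579 0.0731]
```

View pics/crop1.png

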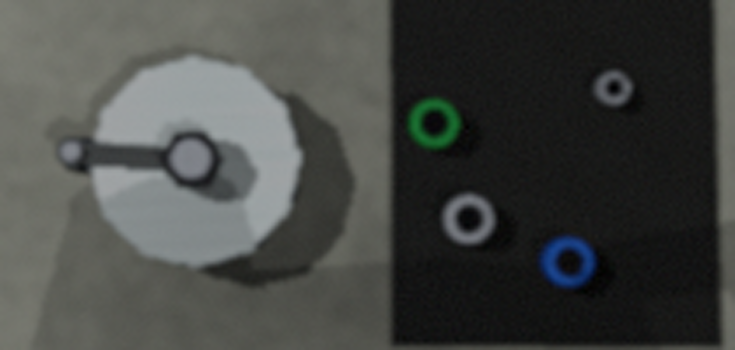

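The crop shows two grey sockets: the large at crop (469,219) measures about 36 mm across and 29 tall, so socket1. The small at (613,88) is about 24 across, so socket4. Green and blue are left alone. Now I go above the knob.

Call:
{"name": "carry_out", "arguments": {
  "motion": [
    [[0.0564,0.127,0.0026,0,0,-0.0578],[0.0564,0.127,0.0026,0,0,-0.0578],[0.0564,0.127,0.0026,0,0,-0.0578],[0.0564,0.127,0.0026,0,0,-0.0578],[0.0564,0.127,0.0026,0,0,-0.0578],[0.0564,0.127,0.0026,0,0,-0.0578],[0.0564,0.127,0.0026,0,0,-0.0578],[0.0564,0.127,0.0026,0,0,-0.0578],[0.0564,0.127,0.0026,0,0,-0.0578],[0.0564,0.127,0.0026,0,0,-0.0578]]
  ],
  "gripper": 1
}}

```text
time: 2.23
eef_pos: [0.3714, -0.2621, 0.2435]
tool_rot: [180.0, -0.0, -4.6]
contact_force: [0.8, -0.1, 0.5]
opening: 0.0877
grip_force: 0.0
```

Call:
{"name": "carry_out", "arguments": {
  "motion": [
    [[0.0564,0.127,0.0026,0,0,-0.0578],[0.0564,0.127,0.0026,0,0,-0.0578],[0.0564,0.127,0.0026,0,0,-0.0578],[0.0564,0.127,0.0026,0,0,-0.0578],[0.0564,0.127,0.0026,0,0,-0.0578],[0.0564,0.127,0.0026,0,0,-0.0578],[0.0564,0.127,0.0026,0,0,-0.0578],[0.0564,0.127,0.0026,0,0,-0.0578],[0.0564,0.127,0.0026,0,0,-0.0578],[0.0564,0.127,0.0026,0,0,-0.0578]]
  ]
}}

```text
time: 3.07
eef_pos: [0.5125, 0.0557, 0.2499]
tool_rot: [-180.0, -0.0, -30.5]
contact_force: [0.6, -1.1, -0.1]
opening: 0.0881
grip_force: 0.0
```

```bash
cat >> h.py <<'E'
from scipy.spatial.transform import Rotation as R
np.set_printoptions(precision=4,suppress=True)
def wrist():
    s=sensors.get_state(); p=imaging.read_camera("wrist")
    T=np.eye(4); T[:3,:3]=R.from_euler("xyz",s["tool_rot"],degrees=True).as_matrix(); T[:3,3]=s["eef_pos"]
    p["c2w"]=T@p["hand_eye"]
    v,u=np.mgrid[0:420,0:560]; x=(u-p["cx"])/p["fx"]; y=(v-p["cy"])/p["fy"]; th=np.hypot(x,y)+1e-9
    d=p["z_map"]; k=np.tan(th)/th
    p["P"]=(np.stack([x*k*d,-y*k*d,-d,np.ones_like(d)],-1)@p["c2w"].T)[...,:3]
    p["ok"]=d>0
    return s,p
def rays(p,uv,h):
    uv=np.atleast_2d(uv).astype(float); x=(uv[:,0]-p["cx"])/p["fx"]; y=(uv[:,1]-p["cy"])/p["fy"]; th=np.hypot(x,y)+1e-9
    k=np.tan(th)/th; D=np.stack([x*k,-y*k,-np.ones_like(x)],-1)@p["c2w"][:3,:3].T; o=p["c2w"][:3,3]
    return o+D*((h-o[2])/D[:,2])[:,None]
E
python3 - <<'E'
from h import *
s,p=wrist(); print(s["eef_pos"],s["tool_rot"],s["q"],s["time"])
save(p,"w1.png",s=1.4)
Q=p["P"][p["ok"]]; near=Q[np.hypot(Q[:,0]-.512,Q[:,1]-.054)<.04]
k=near[(near[:,2]>.082)&(near[:,2]<.093)]; print(len(k),k.mean(0))
h=cv2.convexHull((k[:,:2]*1e5).astype(np.int32)); print("hull centre",cv2.minEnclosingCircle(h)[0],cv2.minEnclosingCircle(h)[1])
# flat directions: minimal width angles
a=np.arange(0,180,2); w=[np.ptp(np.quantile(k[:,:2]@[np.cos(t),np.sin(t)],[.005,.995])) for t in np.radians(a)]
for i in range(30): print(a[i],round(1e3*(w[i]+w[i+30]+w[i+60])/3,2),end="; ")
L=Q[(Q[:,2]>.05)&(Q[:,2]<.064)&(np.hypot(Q[:,0]-.512,Q[:,1]-.054)<.09)]; print("\nlid",len(L),L.mean(0),L.min(0),L.max(0))
E
```

```text
[0.5125 0.0557 0.2499] [-179.9857   -0.0234  -30.545 ] [  4.8813  14.0658 106.4583  -0.0022  59.4485 125.4274] 3.0667
1431 [0.5123 0.0547 0.0873]
hull centre (51170.22265625, 5486.287109375) 2296.94287109375
0 39.69; 2 39.64; 4 39.82; 6 39.96; 8 40.26; 10 40.64; 12 40.95; 14 41.23; 16 41.47; 18 41.72; 20 42.03; 22 42.3; 24 42.41; 26 42.49; 28 42.59; 30 42.64; 32 42.64; 34 42.64; 36 42.62; 38 42.57; 40 42.48; 42 42.37; 44 42.13; 46 41.92; 48 41.68; 50 41.39; 52 41.13; 54 40.89; 56 40.5; 58 40.1; 
lid 14200 [0.515  0.0542 0.0546] [ 0.4312 -0.0244  0.0503] [0.5915 0.1438 0.0639]
```

View pics/w1.png

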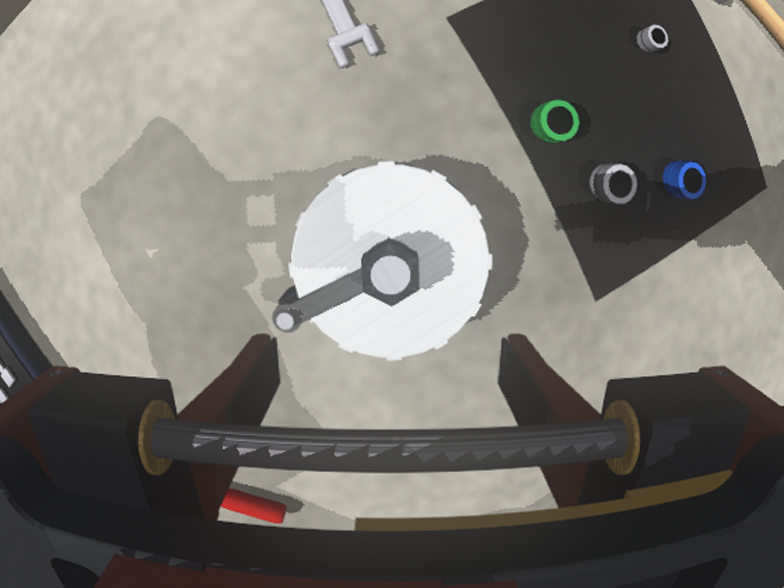

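The wrist picture shows the lid at (391,262), the black knob (390,272), the post (285,320), with socket1 (613,184) and socket4 (652,38). Descending onto the knob with yaw -28° so the jaws meet its flats.

```bash
python3 - <<'E'
from h import *
s,p=wrist()
P=p["P"][212:246,190:218].reshape(-1,3); m=P[:,2]>.05; Q=P[m]; print(len(Q),Q[:,2].max(),np.histogram(Q[:,2],8))
top=Q[Q[:,2]>Q[:,2].max()-.004]; print(top.mean(0),np.median(top,0),top.min(0),top.max(0))
Q=p["P"][p["ok"]]
for z in(.0465,.055): pass
A=Q[(Q[:,2]>.0585)&(Q[:,2]<.0625)&(np.hypot(Q[:,0]-.512,Q[:,1]-.0548)<.085)&(np.hypot(Q[:,0]-.512,Q[:,1]-.0548)>.03)]
print("arm",len(A),A.mean(0)); d=A.mean(0)[:2]-[.512,.0548]; print(np.degrees(np.arctan2(d[1],d[0])))
L=Q[(Q[:,2]>.0535)&(Q[:,2]<.0575)&(np.hypot(Q[:,0]-.512,Q[:,1]-.0548)<.085)]
print("lid circ",cv2.minEnclosingCircle((L[:,:2]*1e3).astype(np.float32)))
E
```

```text
410 0.3984452042521096 (array([357,   0,   0,   0,  45,   0,   0,   8]), array([0.0504, 0.0939, 0.1374, 0.1809, 0.2244, 0.2679, 0.3114, 0.3549,
       0.3984]))
[0.5772 0.0227 0.3984] [0.5772 0.0227 0.3984] [0.5772 0.0227 0.3984] [0.5772 0.0227 0.3984]
arm 782 [0.516  0.1114 0.0609]
85.95464837080647
lid circ ((513.1934814453125, 57.211708068847656), 81.78030395507812)
```

Call:
{"name": "carry_out", "arguments": {
  "motion": [
    [[-0.0002,-0.0004,-0.068,0,0,0.0056],[-0.0002,-0.0004,-0.068,0,0,0.0056],[-0.0002,-0.0004,-0.068,0,0,0.0056],[-0.0002,-0.0004,-0.068,0,0,0.0056],[-0.0002,-0.0004,-0.068,0,0,0.0056],[-0.0002,-0.0004,-0.068,0,0,0.0056],[-0.0002,-0.0004,-0.068,0,0,0.0056],[-0.0002,-0.0004,-0.068,0,0,0.0056],[-0.0002,-0.0004,-0.068,0,0,0.0056],[-0.0002,-0.0004,-0.068,0,0,0.0056]]
  ]
}}

```text
time: 4.0
eef_pos: [0.5113, 0.0522, 0.079]
tool_rot: [180.0, -0.0, -27.9]
contact_force: [-0.1, -0.1, 0.6]
opening: 0.0876
grip_force: 0.0
```

Call:
{"name": "carry_out", "arguments": {
  "motion": [
    [[0,0,0,0,0,0],[0,0,0,0,0,0],[0,0,0,0,0,0],[0,0,0,0,0,0],[0,0,0,0,0,0],[0,0,0,0,0,0],[0,0,0,0,0,0],[0,0,0,0,0,0],[0,0,0,0,0,0],[0,0,0,0,0,0]]
  ],
  "gripper": 0
}}

```text
time: 4.83
eef_pos: [0.5124, 0.054, 0.08]
tool_rot: [-179.9, -0.1, -27.9]
contact_force: [1.3, 7.4, -0.7]
opening: 0.0398
grip_force: 29.9
```

Call:
{"name": "carry_out", "arguments": {
  "motion": [
    [[0,0,0.0016,0,0,0.15],[0,0,0.0016,0,0,0.15],[0,0,0.0016,0,0,0.15],[0,0,0.0016,0,0,0.15],[0,0,0.0016,0,0,0.15],[0,0,0.0016,0,0,0.15],[0,0,0.0016,0,0,0.15],[0,0,0.0016,0,0,0.15],[0,0,0.0016,0,0,0.15],[0,0,0.0016,0,0,0.15]]
  ]
}}

```text
time: 5.67
eef_pos: [0.5127, 0.0549, 0.0841]
tool_rot: [-180.0, -0.2, 39.8]
contact_force: [1.9, 14.2, -1.8]
opening: 0.0398
grip_force: 29.9
```

Call:
{"name": "carry_out", "arguments": {
  "motion": [
    [[0,0.0008,0.0016,0,0,0.155],[0,0.0008,0.0016,0,0,0.155],[0,0.0008,0.0016,0,0,0.155],[0,0,0.0016,0,0,0.155],[0,0,0.0016,0,0,0.155],[0,0,0.0016,0,0,0.155],[0,0,0.0016,0,0,0.155],[0,0,0.0016,0,0,0.155],[0,0,0.0016,0,0,0.155],[0,0,0.0016,0,0,0.155]]
  ]
}}

```text
time: 6.5
eef_pos: [0.5129, 0.0552, 0.0884]
tool_rot: [179.8, -0.1, 109.6]
contact_force: [0.1, 9.8, 1.4]
opening: 0.0397
grip_force: 29.9
```

```bash
python3 - <<'E'
from h import *
s=sensors.get_state(); print(s["eef_pos"],s["tool_rot"],s["q"],s["contact_force"],s["moment"])
# swing steps: 5.5 deg per row
c=np.array([.512,.0552]); piv=c+.092*np.array([np.cos(np.radians(86)),np.sin(np.radians(86))])
a0=np.radians(86-180)
pr=c
for i in range(1,25):
    a=a0+np.radians(5.4*i); q=piv+.092*np.array([np.cos(a),np.sin(a)]); print("[%.4f, %.4f, 0, 0, 0, 0.12],"%tuple((q-pr)/.25)); pr=q
print(pr,piv)
E
```

```text
[0.5129 0.0552 0.0884] [179.7713  -0.0755 109.6123] [  4.7401  28.3155 112.3277   0.2085  39.1554 -15.0335] [0.096  9.8456 1.3669] [ 2.1188 -0.6038 -0.099 ]
[0.0347, -0.0008, 0, 0, 0, 0.12],
[0.0346, 0.0025, 0, 0, 0, 0.12],
[0.0342, 0.0057, 0, 0, 0, 0.12],
[0.0335, 0.0089, 0, 0, 0, 0.12],
[0.0325, 0.0120, 0, 0, 0, 0.12],
[0.0312, 0.0150, 0, 0, 0, 0.12],
[0.0297, 0.0179, 0, 0, 0, 0.12],
[0.0279, 0.0206, 0, 0, 0, 0.12],
[0.0258, 0.0232, 0, 0, 0, 0.12],
[0.0235, 0.0255, 0, 0, 0, 0.12],
[0.0210, 0.0276, 0, 0, 0, 0.12],
[0.0183, 0.0294, 0, 0, 0, 0.12],
[0.0155, 0.0310, 0, 0, 0, 0.12],
[0.0125, 0.0323, 0, 0, 0, 0.12],
[0.0094, 0.0334, 0, 0, 0, 0.12],
[0.0062, 0.0341, 0, 0, 0, 0.12],
[0.0030, 0.0345, 0, 0, 0, 0.12],
[-0.0003, 0.0347, 0, 0, 0, 0.12],
[-0.0036, 0.0345, 0, 0, 0, 0.12],
[-0.0068, 0.0340, 0, 0, 0, 0.12],
[-0.0100, 0.0332, 0, 0, 0, 0.12],
[-0.0130, 0.0321, 0, 0, 0, 0.12],
[-0.0160, 0.0308, 0, 0, 0, 0.12],
[-0.0188, 0.0291, 0, 0, 0, 0.12],
[0.5932 0.2005] [0.5184 0.147 ]
```

Call:
{"name": "carry_out", "arguments": {
  "motion": [
    [[0.0347,-0.0008,0,0,0,0.12],[0.0346,0.0025,0,0,0,0.12],[0.0342,0.0057,0,0,0,0.12],[0.0335,0.0089,0,0,0,0.12]]
  ]
}}

```text
time: 6.83
eef_pos: [0.5456, 0.059, 0.0881]
tool_rot: [180.0, -0.1, 131.2]
contact_force: [-2.9, 8.7, 3.8]
opening: 0.0397
grip_force: 30.0
```

Call:
{"name": "carry_out", "arguments": {
  "motion": [
    [[0.0325,0.012,0,0,0,0.12],[0.0312,0.015,0,0,0,0.12],[0.0297,0.0179,0,0,0,0.12],[0.0279,0.0206,0,0,0,0.12],[0.0258,0.0232,0,0,0,0.12],[0.0235,0.0255,0,0,0,0.12],[0.021,0.0276,0,0,0,0.12],[0.0183,0.0294,0,0,0,0.12],[0.0155,0.031,0,0,0,0.12],[0.0125,0.0323,0,0,0,0.12]]
  ]
}}

```text
time: 7.67
eef_pos: [0.6049, 0.1169, 0.0881]
tool_rot: [180.0, -0.1, -174.8]
contact_force: [-2.7, 1.5, 4.6]
opening: 0.0398
grip_force: 30.0
```

Call:
{"name": "carry_out", "arguments": {
  "motion": [
    [[0.0094,0.0334,0,0,0,0.12],[0.0062,0.0341,0,0,0,0.12],[0.003,0.0345,0,0,0,0.12],[-0.0003,0.0347,0,0,0,0.12],[-0.0036,0.0345,0,0,0,0.12],[-0.0068,0.034,0,0,0,0.12],[-0.01,0.0332,0,0,0,0.12],[-0.013,0.0321,0,0,0,0.12],[-0.016,0.0308,0,0,0,0.12],[-0.0188,0.0291,0,0,0,0.12]]
  ]
}}

```text
time: 8.5
eef_pos: [0.5931, 0.1994, 0.0885]
tool_rot: [-180.0, 0.1, -120.8]
contact_force: [0.4, 0.4, 3.7]
opening: 0.0398
grip_force: 30.0
```

Call:
{"name": "carry_out", "arguments": {
  "motion": [
    [[0,0,0,0,0,0],[0,0,0,0,0,0],[0,0,0,0,0,0],[0,0,0,0,0,0],[0,0,0,0,0,0],[0,0,0,0,0,0]]
  ],
  "gripper": 1
}}

```text
time: 9.0
eef_pos: [0.5929, 0.1984, 0.0876]
tool_rot: [180.0, -0.0, -121.1]
contact_force: [0.4, -0.3, 1.0]
opening: 0.076
grip_force: 0.0
```

```bash
python3 - <<'E'
from h import *
s=sensors.get_state(); print(s["eef_pos"],s["tool_rot"],s["q"])
E
```

```text
[0.5929 0.1984 0.0876] [ 179.9994   -0.0063 -121.1308] [  17.4122   35.2801   98.0021   -0.005    46.7229 -131.4536]
```

Call:
{"name": "carry_out", "arguments": {
  "motion": [
    [[0,0,0.16,0,0,0],[0,0,0.16,0,0,0],[-0.0308,-0.0881,0.03,0,0,-0.15],[-0.0308,-0.0881,0.03,0,0,-0.15],[-0.0308,-0.0881,0.03,0,0,-0.15],[-0.0308,-0.0881,0.03,0,0,-0.15],[-0.0308,-0.0881,0.03,0,0,-0.15],[-0.0308,-0.0881,0.03,0,0,-0.15],[-0.0308,-0.0881,0.03,0,0,-0.15],[-0.0308,-0.0881,0.03,0,0,-0.15]]
  ],
  "gripper": 1
}}

```text
time: 9.83
eef_pos: [0.5306, 0.0214, 0.2281]
tool_rot: [-180.0, 0.0, -175.4]
contact_force: [-0.1, -0.0, 0.9]
opening: 0.0876
grip_force: 0.0
```

Call:
{"name": "carry_out", "arguments": {
  "motion": [
    [[-0.0308,-0.0881,0,0,0,-0.15],[-0.0308,-0.0881,0,0,0,-0.15],[-0.0308,-0.0881,0,0,0,-0.15],[-0.0308,-0.0881,0,0,0,-0.15],[-0.0308,-0.0881,0,0,0,-0.15],[-0.0308,-0.0881,0,0,0,-0.15],[-0.0308,-0.0881,0,0,0,-0.15],[-0.0308,-0.0881,0,0,0,-0.15]]
  ],
  "gripper": 0.64
}}

```text
time: 10.5
eef_pos: [0.469, -0.1548, 0.2278]
tool_rot: [180.0, 0.0, 130.6]
contact_force: [0.1, 0.3, -0.3]
opening: 0.056
grip_force: 0.0
```

```bash
cat >> h.py <<'E'
def sock(p,x,y,r,ztop):
    "centre of a socket from wrist depth: rim points near ztop"
    Q=p["P"][p["ok"]]; Q=Q[(abs(Q[:,2]-ztop)<.004)&(np.hypot(Q[:,0]-x,Q[:,1]-y)<r)]
    return len(Q),cv2.minEnclosingCircle((Q[:,:2]*1e3).astype(np.float32)),Q.mean(0),(Q.min(0)+Q.max(0))/2,np.ptp(Q,0)
E
python3 - <<'E'
from h import *
s,p=wrist(); print(s["eef_pos"],s["tool_rot"],s["q"],s["time"])
save(p,"w2.png",s=1.4)
print(sock(p,.470,-.154,.03,.029)); print(sock(p,.572,-.268,.03,.023))
t=imaging.read_camera("top")
v,u=np.mgrid[0:420,0:560]; d=t["z_map"]
P=(np.stack([(u-t["cx"])/t["fx"]*d,-(v-t["cy"])/t["fy"]*d,-d,np.ones_like(d)],-1)@t["cam_to_world"].T)[...,:3].reshape(-1,3)
near=P[np.hypot(P[:,0]-.512,P[:,1]-.055)<.085]; rim=near[(abs(near[:,2]-.046)<.004)]
print("rim",len(rim),rim.min(0),rim.max(0),cv2.minEnclosingCircle((rim[:,:2]*1e3).astype(np.float32)))
save(t,"top2.png",(160,290,190,400),3.5)
E
```

```text
[ 0.469  -0.1548  0.2278] [179.997    0.0112 130.5639] [-19.6478  13.8899 110.1437  -0.0036  55.9551 -60.2097] 10.5
(822, ((469.1871337890625, -154.15576171875), 18.107215881347656), array([ 0.4687, -0.1539,  0.029 ]), array([ 0.469 , -0.1541,  0.0285]), array([0.0355, 0.0353, 0.0061]))
(150, ((570.18212890625, -266.2478332519531), 11.717815399169922), array([ 0.5682, -0.2642,  0.0227]), array([ 0.5702, -0.2662,  0.0219]), array([0.0208, 0.0183, 0.0056]))
rim 256 [ 0.4379 -0.0207  0.0421] [0.5875 0.1289 0.0497] ((512.688720703125, 54.936824798583984), 75.89901733398438)
```

View pics/w2.png

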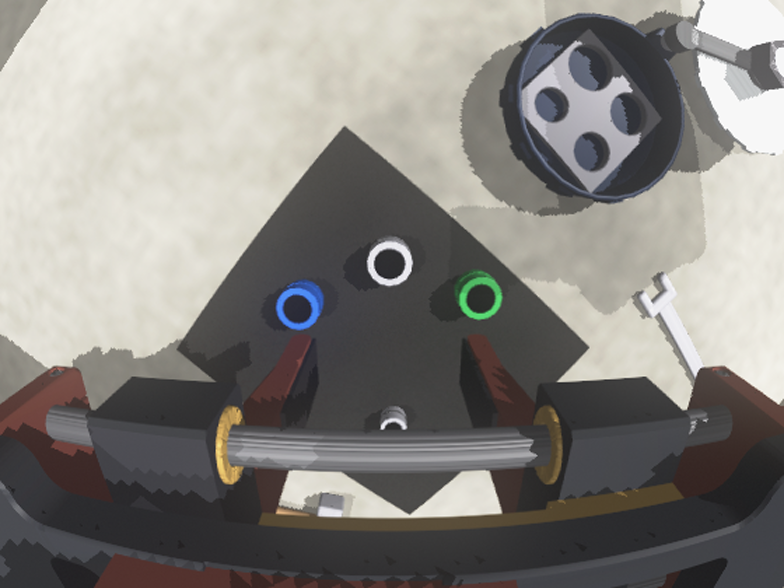

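View pics/top2.png

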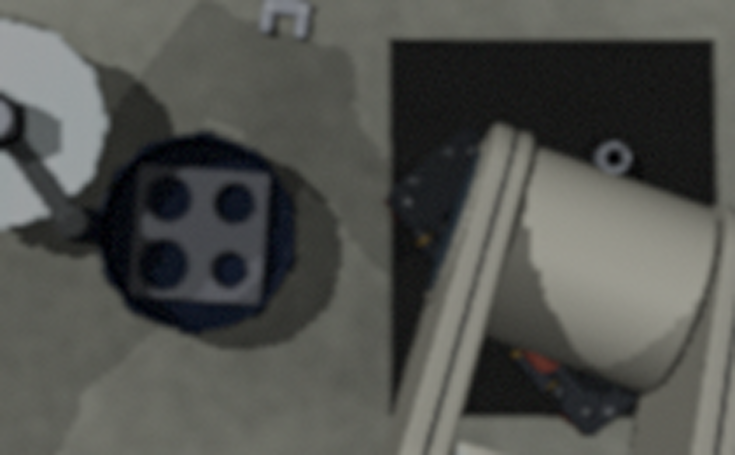

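The wrist picture shows socket1 at (390,263) between the blue (299,306) and green (480,296) look-alikes, and the open mouth with four pockets. In the top crop the lid is swung clear to the left of the mouth. Grasping socket1 now.

Call:
{"name": "carry_out", "arguments": {
  "motion": [
    [[0,0.0003,-0.0807,0,0,0],[0,0.0003,-0.0807,0,0,0],[0,0.0003,-0.0807,0,0,0],[0,0.0003,-0.0807,0,0,0],[0,0.0003,-0.0807,0,0,0],[0,0.0003,-0.0807,0,0,0],[0,0.0003,-0.0807,0,0,0],[0,0.0003,-0.0807,0,0,0],[0,0.0003,-0.0807,0,0,0],[0,0.0003,-0.0807,0,0,0]]
  ],
  "gripper": 0.64
}}

```text
time: 11.43
eef_pos: [0.47, -0.1523, 0.025]
tool_rot: [180.0, 0.0, 131.1]
contact_force: [-0.4, -0.4, -0.8]
opening: 0.0561
grip_force: 0.0
```

Call:
{"name": "carry_out", "arguments": {
  "motion": [
    [[0,0,0,0,0,0],[0,0,0,0,0,0],[0,0,0,0,0,0],[0,0,0,0,0,0],[0,0,0,0,0,0],[0,0,0,0,0,0],[0,0,0,0,0,0]]
  ],
  "gripper": 0
}}

```text
time: 12.02
eef_pos: [0.4702, -0.1531, 0.0268]
tool_rot: [179.9, 0.1, 130.9]
contact_force: [-0.1, 0.1, 5.7]
opening: 0.0355
grip_force: 30.0
```

Call:
{"name": "carry_out", "arguments": {
  "motion": [
    [[0,0,0.12,0,0,0],[0,0,0.12,0,0,0],[0,0,0.12,0,0,0],[0,0,0.12,0,0,0],[0,0,0,0,0,0],[0,0,0,0,0,0]]
  ]
}}

```text
time: 12.52
eef_pos: [0.4705, -0.1533, 0.1476]
tool_rot: [179.9, 0.2, 130.9]
contact_force: [-0.7, -0.5, -2.2]
opening: 0.035
grip_force: 30.0
```

```bash
cat >> h.py <<'E'
def pockets(p,c=(.5125,.055)):
    P=p["P"]; near=(np.hypot(P[...,0]-c[0],P[...,1]-c[1])<.06)&p["ok"]
    plate=(near&(P[...,2]>.0125)&(P[...,2]<.018)).astype(np.uint8)
    cs,hh=cv2.findContours(plate,cv2.RETR_CCOMP,cv2.CHAIN_APPROX_NONE)
    for k,h in zip(cs,hh[0]):
        if h[3]>=0 and len(k)>25:
            q=rays(p,k[:,0],.015)[:,:2]*1e3; print("hole",np.round(cv2.fitEllipse(q.astype(np.float32)),1).tolist() if 0 else cv2.fitEllipse(q.astype(np.float32)),len(k))
E
python3 - <<'E'
from h import *
s,p=wrist(); print(s["eef_pos"],s["tool_rot"],s["opening"],s["q"])
pockets(p)
E
```

```text
[ 0.4705 -0.1533  0.1476] [179.8811   0.2102 130.9372] 0.035049778680269296 [-19.4217  20.9811 113.4715  -0.0009  45.306  -60.3584]
hole ((534.9133911132812, 26.32956314086914), (32.76500701904297, 33.40744400024414), 46.04380798339844) 92
hole ((538.5253295898438, 77.73189544677734), (36.3610954284668, 37.61805725097656), 59.23893737792969) 94
hole ((483.3674011230469, 30.146507263183594), (29.17776107788086, 29.49764060974121), 22.330062866210938) 86
hole ((486.9822692871094, 81.68051147460938), (41.09563446044922, 41.2052116394043), 69.93760681152344) 114
```

Call:
{"name": "carry_out", "arguments": {
  "motion": [
    [[0.0087,0.1179,-0.0138,0,0,0],[0.0087,0.1179,-0.0138,0,0,0],[0.0087,0.1179,-0.0138,0,0,0],[0.0087,0.1179,-0.0138,0,0,0],[0.0087,0.1179,-0.0138,0,0,0],[0.0087,0.1179,-0.0138,0,0,0],[0.0087,0.1179,-0.0138,0,0,0],[0.0087,0.1179,-0.0138,0,0,0],[0,0,0,0,0,0],[0,0,0,0,0,0]]
  ]
}}

```text
time: 13.4
eef_pos: [0.4856, 0.0839, 0.1165]
tool_rot: [-179.8, -0.1, 131.1]
contact_force: [-0.5, -0.7, -1.6]
opening: 0.0355
grip_force: 30.0
```

```bash
python3 - <<'E'
from h import *
s,p=wrist(); print(s["eef_pos"],s["tool_rot"],s["opening"],s["q"])
pockets(p); save(p,"w3.png",s=1.4)
P=p["P"]
k=P[(np.hypot(P[...,0]-.488,P[...,1]-.0825)<.03)&p["ok"]&(abs(P[...,2]-.124)<.004)]; print(len(k),k.mean(0),k.min(0),k.max(0))
E
```

```text
[0.4856 0.0839 0.1165] [-179.8266   -0.1029  131.1185] 0.035486152889017256 [  8.4275  24.1031 114.3355  -0.0105  41.763  -32.6834]
472 [0.4823 0.089  0.1235] [0.4587 0.0654 0.12  ] [0.5051 0.1101 0.128 ]
```

View pics/w3.png

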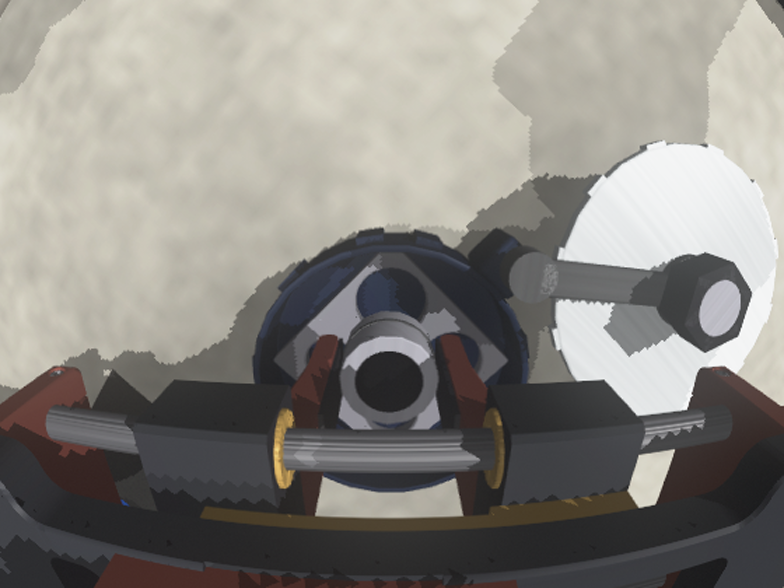

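Call:
{"name": "carry_out", "arguments": {
  "motion": [
    [[0,0,0,0,0,0],[0,0,0,0,0,0],[0,0,0,0,0,0]]
  ]
}}

```text
time: 13.7
eef_pos: [0.4868, 0.0819, 0.1182]
tool_rot: [-180.0, -0.0, 130.8]
contact_force: [0.4, -0.7, -1.1]
opening: 0.0351
grip_force: 30.0
```

```bash
cat >> h.py <<'E'
def pocket_fit(p,c0,r):
    "edge pixels plate/hole mapped to plate plane, circle of radius r by robust least squares"
    from scipy.optimize import least_squares
    P=p["P"]; ok=p["ok"]; plate=(ok&(P[...,2]>.0115)&(P[...,2]<.018)).astype(np.uint8); hole=(ok&(P[...,2]>0)&(P[...,2]<=.0115)).astype(np.uint8)
    k=np.ones((3,3),np.uint8); e=(plate>0)&(cv2.dilate(hole,k)>0)
    v,u=np.nonzero(e); q=rays(p,np.c_[u,v],.015)[:,:2]; d=np.hypot(*(q-c0).T); q=q[abs(d-r)<.006]
    f=least_squares(lambda c:np.hypot(*(q-c).T)-r,c0,loss="soft_l1",f_scale=.0007)
    return f.x,len(q),np.abs(f.fun).mean()
E
python3 - <<'E'
from h import *
s,p=wrist(); print(s["eef_pos"],s["tool_rot"],s["contact_force"])
for i in range(2):
  print(pocket_fit(p,(.4875,.082),.0205))
  print(pocket_fit(p,(.5385,.078),.0185),pocket_fit(p,(.4835,.030),.0145)); s,p=wrist()
print(s["eef_pos"],s["tool_rot"])
E
```

```text
[0.4868 0.0819 0.1182] [-179.9796   -0.0095  130.8468] [ 0.365  -0.6611 -1.0842]
(array([0.4866, 0.0838]), 192, np.float64(0.0012489313263802863))
(array([0.5388, 0.0798]), 81, np.float64(0.00029750419017924104)) (array([0.4836, 0.0317]), 45, np.float64(0.00028847595490177414))
(array([0.4865, 0.0839]), 197, np.float64(0.0013298208515892193))
(array([0.5387, 0.0797]), 82, np.float64(0.0003064413428717896)) (array([0.4835, 0.0316]), 47, np.float64(0.00029545557865919583))
[0.487  0.0821 0.1184] [179.9971   0.0043 130.8602]
```

Call:
{"name": "carry_out", "arguments": {
  "motion": [
    [[0,0.0028,-0.0372,0,0,0],[0,0,-0.0372,0,0,0],[0,0,-0.0372,0,0,0],[0,0,-0.0372,0,0,0],[0,0,-0.0372,0,0,0],[0,0,-0.0372,0,0,0],[0,0,-0.0372,0,0,0],[0,0,-0.0372,0,0,0],[0,0,0,0,0,0],[0,0,0,0,0,0]]
  ]
}}

```text
time: 14.68
eef_pos: [0.4865, 0.0836, 0.0432]
tool_rot: [-179.9, -0.0, 130.9]
contact_force: [0.5, 0.1, -1.5]
opening: 0.0354
grip_force: 30.0
```

Call:
{"name": "carry_out", "arguments": {
  "motion": [
    [[0,0,-0.008,0,0,0],[0,0,-0.008,0,0,0],[0,0,-0.008,0,0,0],[0,0,0,0,0,0],[0,0,0,0,0,0]]
  ]
}}

```text
time: 15.1
eef_pos: [0.487, 0.0836, 0.038]
tool_rot: [180.0, 0.0, 130.9]
contact_force: [-0.0, -0.2, -1.9]
opening: 0.0354
grip_force: 30.0
```

Call:
{"name": "carry_out", "arguments": {
  "motion": [
    [[0,0,-0.008,0,0,0],[0,0,-0.008,0,0,0],[0,0,-0.004,0,0,0],[0,0,0,0,0,0],[0,0,0,0,0,0]]
  ]
}}

```text
time: 15.52
eef_pos: [0.4869, 0.0836, 0.0328]
tool_rot: [-180.0, -0.0, 130.9]
contact_force: [-0.4, -0.1, -0.8]
opening: 0.0354
grip_force: 30.0
```

Call:
{"name": "carry_out", "arguments": {
  "motion": [
    [[0,0,0,0,0,0],[0,0,0,0,0,0],[0,0,0,0,0,0],[0,0,0,0,0,0]]
  ],
  "gripper": 0.54
}}

```text
time: 15.85
eef_pos: [0.4871, 0.0836, 0.033]
tool_rot: [180.0, 0.0, 130.9]
contact_force: [-0.3, 0.0, 1.5]
opening: 0.0475
grip_force: 0.0
```

Call:
{"name": "carry_out", "arguments": {
  "motion": [
    [[0,0,0.06,0,0,0],[0,0,0.1,0,0,0],[0,0,0.16,0,0,0],[0,0,0.16,0,0,0],[0,0,0.16,0,0,0],[0,0,0.16,0,0,0]]
  ]
}}

```text
time: 16.35
eef_pos: [0.4864, 0.0835, 0.2349]
tool_rot: [-180.0, -0.0, 130.9]
contact_force: [0.9, 0.6, -0.2]
opening: 0.0473
grip_force: 0.0
```

```bash
python3 - <<'E'
from h import *
s,p=wrist(); print(s["eef_pos"],s["tool_rot"],s["time"])
print(sock(p,.487,.083,.03,.034)); print(pocket_fit(p,(.4836,.031),.0145))
save(p,"w4.png",(150,420,100,460),1.6)
E
```

```text
[0.4864 0.0835 0.2349] [-179.9927   -0.0037  130.9379] 16.35
(816, ((487.01214599609375, 83.56607055664062), 17.908716201782227), array([0.4866, 0.0836, 0.034 ]), array([0.4869, 0.0835, 0.0332]), array([0.0351, 0.0351, 0.0064]))
(array([0.4834, 0.0315]), 98, np.float64(0.0005430009099051074))
```

View pics/w4.png

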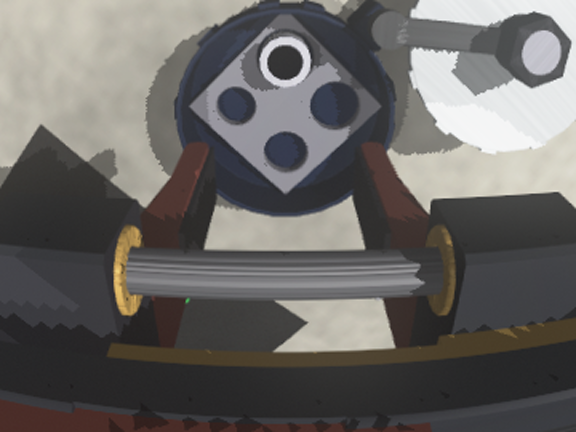

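Socket1 sits in its pocket at crop (285,62), top at 34 mm as expected; the lid is clear at upper right. Next is socket4.

Call:
{"name": "carry_out", "arguments": {
  "motion": [
    [[0.0245,-0.1004,-0.01,0,0,-0.1429],[0.0245,-0.1004,-0.01,0,0,-0.1429],[0.0245,-0.1004,-0.01,0,0,-0.1429],[0.0245,-0.1004,-0.01,0,0,-0.1429],[0.0245,-0.1004,-0.01,0,0,-0.1429],[0.0245,-0.1004,-0.01,0,0,-0.1429],[0.0245,-0.1004,-0.01,0,0,-0.1429]]
  ]
}}

```text
time: 16.98
eef_pos: [0.5298, -0.0933, 0.2151]
tool_rot: [180.0, -0.0, 85.6]
contact_force: [0.3, 0.3, -0.7]
opening: 0.0473
grip_force: 0.0
```

Call:
{"name": "carry_out", "arguments": {
  "motion": [
    [[0.0245,-0.1004,-0.01,0,0,-0.1429],[0.0245,-0.1004,-0.01,0,0,-0.1429],[0.0245,-0.1004,-0.01,0,0,-0.1429],[0.0245,-0.1004,-0.01,0,0,-0.1429],[0.0245,-0.1004,-0.01,0,0,-0.1429],[0.0245,-0.1004,-0.01,0,0,-0.1429],[0.0245,-0.1004,-0.01,0,0,-0.1429],[0,0,0,0,0,0],[0,0,0,0,0,0],[0,0,0,0,0,0]]
  ]
}}

```text
time: 17.82
eef_pos: [0.5722, -0.2673, 0.1974]
tool_rot: [-179.9, 0.0, 41.0]
contact_force: [-0.2, 0.2, -0.7]
opening: 0.0475
grip_force: 0.0
```

```bash
python3 - <<'E'
from h import *
s,p=wrist(); print(s["eef_pos"],s["tool_rot"],s["time"])
print(sock(p,.572,-.268,.03,.023)); save(p,"w5.png",s=1.4)
E
```

```text
[ 0.5722 -0.2673  0.1974] [-179.9341    0.0128   40.9871] 17.8167
(413, ((571.6692504882812, -268.5415954589844), 11.891983032226562), array([ 0.572 , -0.2683,  0.023 ]), array([ 0.5716, -0.2686,  0.0224]), array([0.0233, 0.023 , 0.0062]))
```

View pics/w5.png

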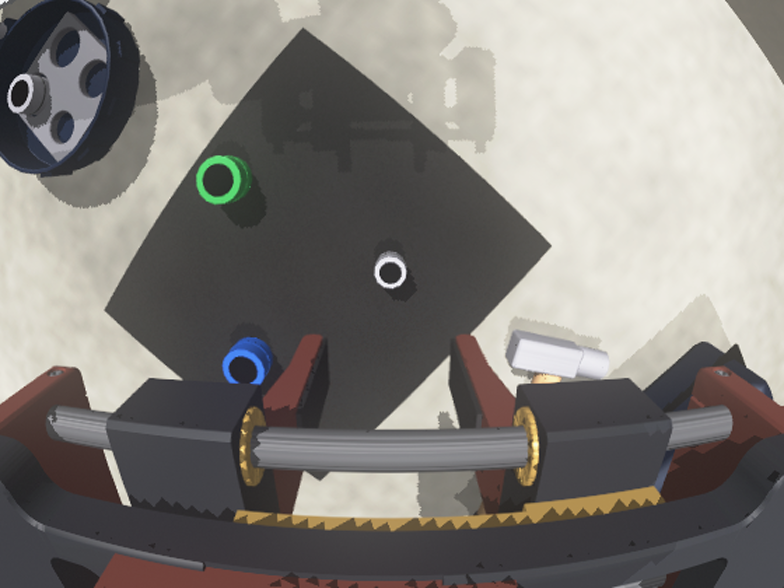

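Socket4 is at (391,271), alone between the finger tracks. Grasping it.

Call:
{"name": "carry_out", "arguments": {
  "motion": [
    [[-0.0008,-0.0024,-0.0684,0,0,0],[-0.0008,-0.0024,-0.0684,0,0,0],[0,0,-0.0684,0,0,0],[0,0,-0.0684,0,0,0],[0,0,-0.0684,0,0,0],[0,0,-0.0684,0,0,0],[0,0,-0.0684,0,0,0],[0,0,-0.0684,0,0,0],[0,0,-0.0684,0,0,0],[0,0,-0.0684,0,0,0]]
  ]
}}

```text
time: 18.7
eef_pos: [0.5724, -0.2676, 0.0265]
tool_rot: [180.0, -0.0, 41.1]
contact_force: [0.6, 0.2, 0.3]
opening: 0.0471
grip_force: 0.0
```

Call:
{"name": "carry_out", "arguments": {
  "motion": [
    [[0,0,0,0,0,0],[0,0,0,0,0,0],[0,0,0,0,0,0],[0,0,0,0,0,0],[0,0,0,0,0,0],[0,0,0,0,0,0],[0,0,0,0,0,0]]
  ],
  "gripper": 0
}}

```text
time: 19.28
eef_pos: [0.5731, -0.2691, 0.0283]
tool_rot: [179.9, -0.1, 40.9]
contact_force: [-0.4, 1.9, 5.9]
opening: 0.023
grip_force: 30.0
```

Call:
{"name": "carry_out", "arguments": {
  "motion": [
    [[0,0,0.12,0,0,0],[0,0,0.12,0,0,0],[0,0,0.12,0,0,0],[0,0,0.12,0,0,0],[0,0,0,0,0,0],[0,0,0,0,0,0]]
  ]
}}

```text
time: 19.78
eef_pos: [0.5734, -0.2697, 0.1492]
tool_rot: [179.8, -0.1, 40.9]
contact_force: [-0.1, 0.5, -0.2]
opening: 0.0232
grip_force: 30.0
```

Call:
{"name": "carry_out", "arguments": {
  "motion": [
    [[-0.0356,0.1203,-0.0117,0,0,0],[-0.0356,0.1203,-0.0117,0,0,0],[-0.0356,0.1203,-0.0117,0,0,0],[-0.0356,0.1203,-0.0117,0,0,0],[-0.0356,0.1203,-0.0117,0,0,0],[-0.0356,0.1203,-0.0117,0,0,0],[-0.0356,0.1203,-0.0117,0,0,0],[-0.0356,0.1203,-0.0117,0,0,0],[-0.0356,0.1203,-0.0117,0,0,0],[-0.0356,0.1203,-0.0117,0,0,0]]
  ]
}}

```text
time: 20.62
eef_pos: [0.4815, 0.0329, 0.1163]
tool_rot: [-179.9, 0.1, 40.9]
contact_force: [1.1, -0.9, -0.3]
opening: 0.0228
grip_force: 30.0
```

Call:
{"name": "carry_out", "arguments": {
  "motion": [
    [[0,0,0,0,0,0],[0,0,0,0,0,0],[0,0,0,0,0,0],[0,0,0,0,0,0]]
  ]
}}

```text
time: 20.95
eef_pos: [0.4834, 0.0309, 0.1173]
tool_rot: [-180.0, 0.0, 40.9]
contact_force: [0.1, 0.3, -0.5]
opening: 0.023
grip_force: 30.0
```

```bash
python3 - <<'E'
from h import *
s,p=wrist(); print(s["eef_pos"],s["tool_rot"],s["contact_force"])
for c,r in(((.484,.0312),.0145),((.535,.0275),.0165),((.5387,.079),.0185)): print(pocket_fit(p,c,r))
print(sock(p,.487,.083,.03,.034))
E
```

```text
[0.4834 0.0309 0.1173] [-179.9917    0.0241   40.8627] [ 0.1127  0.278  -0.5177]
(array([0.4844, 0.0314]), 143, np.float64(0.00029018066611834594))
(array([0.5361, 0.0278]), 169, np.float64(0.0002934885640516198))
(array([0.5392, 0.0792]), 204, np.float64(0.0004998966427194455))
(1806, ((487.2347106933594, 83.3769760131836), 17.883777618408203), array([0.4878, 0.0832, 0.034 ]), array([0.4872, 0.0833, 0.0331]), array([0.0351, 0.0351, 0.0063]))
```

Call:
{"name": "carry_out", "arguments": {
  "motion": [
    [[0.0048,0.0028,-0.0362,0,0,0],[0,0,-0.0362,0,0,0],[0,0,-0.0362,0,0,0],[0,0,-0.0362,0,0,0],[0,0,-0.0362,0,0,0],[0,0,-0.0362,0,0,0],[0,0,-0.0362,0,0,0],[0,0,-0.0362,0,0,0],[0,0,0,0,0,0],[0,0,0,0,0,0]]
  ]
}}

```text
time: 21.83
eef_pos: [0.484, 0.0325, 0.0446]
tool_rot: [-179.9, 0.1, 40.9]
contact_force: [0.5, -0.8, 0.1]
opening: 0.0233
grip_force: 30.0
```

Call:
{"name": "carry_out", "arguments": {
  "motion": [
    [[0,0,-0.008,0,0,0],[0,0,-0.008,0,0,0],[0,0,-0.008,0,0,0],[0,0,0,0,0,0],[0,0,0,0,0,0]]
  ]
}}

```text
time: 22.25
eef_pos: [0.4845, 0.0325, 0.0394]
tool_rot: [180.0, -0.0, 40.9]
contact_force: [-0.3, -0.3, -0.3]
opening: 0.0229
grip_force: 30.0
```

Call:
{"name": "carry_out", "arguments": {
  "motion": [
    [[0,0,-0.008,0,0,0],[0,0,-0.008,0,0,0],[0,0,-0.004,0,0,0],[0,0,0,0,0,0],[0,0,0,0,0,0]]
  ]
}}

```text
time: 22.67
eef_pos: [0.4844, 0.0325, 0.0342]
tool_rot: [-180.0, 0.0, 40.9]
contact_force: [-0.4, 0.0, -0.7]
opening: 0.0233
grip_force: 30.0
```

Call:
{"name": "carry_out", "arguments": {
  "motion": [
    [[0,0,0,0,0,0],[0,0,0,0,0,0],[0,0,0,0,0,0],[0,0,0,0,0,0]]
  ],
  "gripper": 0.4
}}

```text
time: 23.0
eef_pos: [0.4845, 0.0325, 0.0343]
tool_rot: [180.0, -0.0, 40.9]
contact_force: [-0.1, 0.6, -0.4]
opening: 0.0349
grip_force: 0.0
```

Call:
{"name": "carry_out", "arguments": {
  "motion": [
    [[0,0,0.06,0,0,0],[0,0,0.1,0,0,0],[0,0,0.16,0,0,0],[0,0,0.16,0,0,0],[0,0,0.16,0,0,0],[0,0,0.16,0,0,0],[0,0,0,0,0,0],[0,0,0,0,0,0]]
  ]
}}

```text
time: 23.67
eef_pos: [0.4859, 0.0325, 0.2367]
tool_rot: [179.8, -0.3, 40.9]
contact_force: [-0.1, -0.7, -1.0]
opening: 0.0352
grip_force: 0.0
```

```bash
python3 - <<'E'
from h import *
s,p=wrist(); print(s["eef_pos"],s["tool_rot"],s["time"],s["q"])
print(sock(p,.487,.083,.025,.034)); print(sock(p,.484,.031,.025,.028))
save(p,"w6.png",(80,400,100,500),1.5)
Q=p["P"][p["ok"]]
k=Q[(np.hypot(Q[:,0]-.593,Q[:,1]-.199)<.035)&(abs(Q[:,2]-.096)<.006)]; print("knob",len(k),k.mean(0),k.min(0),k.max(0))
E
```

```text
[0.4859 0.0325 0.2367] [179.7928  -0.2613  40.9138] 23.6667 [  2.4301  12.4539 110.6805   0.0005  56.532   51.5164]
(815, ((487.3953552246094, 83.29268646240234), 17.889163970947266), array([0.4876, 0.0833, 0.0341]), array([0.4871, 0.0835, 0.0335]), array([0.0352, 0.0351, 0.0059]))
(346, ((483.6870422363281, 32.12837600708008), 11.862466812133789), array([0.4839, 0.0323, 0.0279]), array([0.4837, 0.0319, 0.0272]), array([0.0232, 0.0233, 0.0062]))
knob 750 [0.5844 0.1944 0.0953] [0.5692 0.1806 0.0902] [0.6041 0.2174 0.0979]
```

View pics/w6.png

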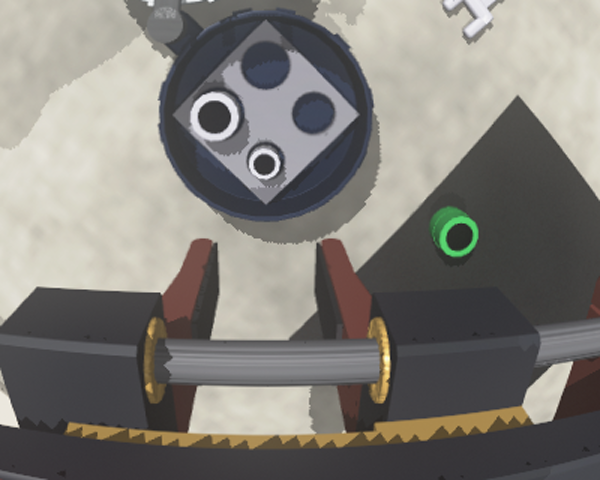

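Both sockets are seated, at crop (214,116) and (265,163), tops at 34 and 28 mm. Back to the knob, turning the wrist to yaw 239°.

Call:
{"name": "carry_out", "arguments": {
  "motion": [
    [[0.0143,0.0222,0,0,0,0.1467],[0.0143,0.0222,0,0,0,0.1467],[0.0143,0.0222,0,0,0,0.1467],[0.0143,0.0222,0,0,0,0.1467],[0.0143,0.0222,0,0,0,0.1467],[0.0143,0.0222,0,0,0,0.1467],[0.0143,0.0222,0,0,0,0.1467],[0.0143,0.0222,0,0,0,0.1467],[0.0143,0.0222,0,0,0,0.1467],[0.0143,0.0222,0,0,0,0.1467]]
  ],
  "gripper": 1
}}

```text
time: 24.55
eef_pos: [0.519, 0.088, 0.2316]
tool_rot: [-179.7, -0.0, 107.3]
contact_force: [-0.3, 0.9, -0.3]
opening: 0.0875
grip_force: 0.0
```

Call:
{"name": "carry_out", "arguments": {
  "motion": [
    [[0.0143,0.0222,0,0,0,0.1467],[0.0143,0.0222,0,0,0,0.1467],[0.0143,0.0222,0,0,0,0.1467],[0.0143,0.0222,0,0,0,0.1467],[0.0143,0.0222,0,0,0,0.1467],[0.0143,0.0222,0,0,0,0.1467],[0.0143,0.0222,0,0,0,0.1467],[0.0143,0.0222,0,0,0,0.1467],[0.0143,0.0222,0,0,0,0.1467],[0.0143,0.0222,0,0,0,0.1467]]
  ]
}}

```text
time: 25.38
eef_pos: [0.5547, 0.1434, 0.2313]
tool_rot: [-179.9, -0.3, 173.3]
contact_force: [-0.6, -0.3, 0.0]
opening: 0.0882
grip_force: 0.0
```

Call:
{"name": "carry_out", "arguments": {
  "motion": [
    [[0.0143,0.0222,0,0,0,0.1467],[0.0143,0.0222,0,0,0,0.1467],[0.0143,0.0222,0,0,0,0.1467],[0.0143,0.0222,0,0,0,0.1467],[0.0143,0.0222,0,0,0,0.1467],[0.0143,0.0222,0,0,0,0.1467],[0.0143,0.0222,0,0,0,0.1467],[0.0143,0.0222,0,0,0,0.1467],[0.0143,0.0222,0,0,0,0.1467],[0.0143,0.0222,0,0,0,0.1467]]
  ]
}}

```text
time: 26.22
eef_pos: [0.5905, 0.1988, 0.2311]
tool_rot: [179.8, -0.2, -120.7]
contact_force: [0.1, 0.7, 0.2]
opening: 0.0879
grip_force: 0.0
```

```bash
python3 - <<'E'
from h import *
s,p=wrist(); print(s["eef_pos"],s["tool_rot"],s["time"],s["q"])
Q=p["P"][p["ok"]]
k=Q[(np.hypot(Q[:,0]-.593,Q[:,1]-.199)<.035)&(abs(Q[:,2]-.096)<.003)]; print("knob",len(k),k.mean(0),(k.min(0)+k.max(0))/2,np.ptp(k,0))
a=np.arange(0,180,2); w=[np.ptp(np.quantile(k[:,:2]@[np.cos(t),np.sin(t)],[.005,.995])) for t in np.radians(a)]
for i in range(30): print(a[i],round(1e3*(w[i]+w[i+30]+w[i+60])/3,2),end="; ")
E
```

```text
[0.5905 0.1988 0.2311] [ 179.8118   -0.2109 -120.716 ] 26.2167 [  17.5125   24.5556   93.6988   -0.0001   62.0282 -131.7711]
knob 1665 [0.5915 0.201  0.0956] [0.5919 0.2015 0.0954] [0.0455 0.0406 0.0048]
0 42.32; 2 42.29; 4 42.23; 6 42.21; 8 42.16; 10 41.98; 12 41.79; 14 41.6; 16 41.33; 18 41.06; 20 40.79; 22 40.54; 24 40.28; 26 40.01; 28 39.87; 30 39.71; 32 39.79; 34 39.94; 36 40.11; 38 40.42; 40 40.65; 42 40.99; 44 41.25; 46 41.47; 48 41.73; 50 41.99; 52 42.19; 54 42.26; 56 42.31; 58 42.38;
```

Call:
{"name": "carry_out", "arguments": {
  "motion": [
    [[0.0008,0.0005,-0.0571,0,0,0],[0.0008,0.0005,-0.0571,0,0,0],[0.0008,0.0005,-0.0571,0,0,0],[0.0008,0.0005,-0.0571,0,0,0],[0.0008,0.0005,-0.0571,0,0,0],[0.0008,0.0005,-0.0571,0,0,0],[0.0008,0.0005,-0.0571,0,0,0],[0.0008,0.0005,-0.0571,0,0,0],[0.0008,0.0005,-0.0571,0,0,0],[0.0008,0.0005,-0.0571,0,0,0]]
  ]
}}

```text
time: 27.1
eef_pos: [0.5922, 0.1996, 0.0886]
tool_rot: [179.9, -0.2, -121.2]
contact_force: [-0.6, 0.6, 0.0]
opening: 0.0879
grip_force: 0.0
```

Call:
{"name": "carry_out", "arguments": {
  "motion": [
    [[0,0,0,0,0,0],[0,0,0,0,0,0],[0,0,0,0,0,0],[0,0,0,0,0,0],[0,0,0,0,0,0],[0,0,0,0,0,0],[0,0,0,0,0,0],[0,0,0,0,0,0],[0,0,0,0,0,0],[0,0,0,0,0,0]]
  ],
  "gripper": 0
}}

```text
time: 27.93
eef_pos: [0.5938, 0.2003, 0.0918]
tool_rot: [-180.0, 0.0, -121.1]
contact_force: [0.7, 0.1, 2.1]
opening: 0.0395
grip_force: 30.0
```

Call:
{"name": "carry_out", "arguments": {
  "motion": [
    [[0.0188,-0.0291,0,0,0,-0.12],[0.016,-0.0308,0,0,0,-0.12],[0.013,-0.0321,0,0,0,-0.12],[0.01,-0.0332,0,0,0,-0.12],[0.0068,-0.034,0,0,0,-0.12],[0.0036,-0.0345,0,0,0,-0.12],[0.0003,-0.0347,0,0,0,-0.12],[-0.003,-0.0345,0,0,0,-0.12],[-0.0062,-0.0341,0,0,0,-0.12],[-0.0094,-0.0334,0,0,0,-0.12]]
  ]
}}

```text
time: 28.77
eef_pos: [0.606, 0.1174, 0.0916]
tool_rot: [180.0, -0.0, -175.3]
contact_force: [-1.8, 1.4, 2.4]
opening: 0.0398
grip_force: 30.0
```

Call:
{"name": "carry_out", "arguments": {
  "motion": [
    [[-0.0125,-0.0323,0,0,0,-0.12],[-0.0155,-0.031,0,0,0,-0.12],[-0.0183,-0.0294,0,0,0,-0.12],[-0.021,-0.0276,0,0,0,-0.12],[-0.0235,-0.0255,0,0,0,-0.12],[-0.0258,-0.0232,0,0,0,-0.12],[-0.0279,-0.0206,0,0,0,-0.12],[-0.0297,-0.0179,0,0,0,-0.12],[-0.0312,-0.015,0,0,0,-0.12],[-0.0325,-0.012,0,0,0,-0.12]]
  ]
}}

```text
time: 29.6
eef_pos: [0.5469, 0.0587, 0.0918]
tool_rot: [180.0, 0.0, 130.7]
contact_force: [1.0, 0.7, 1.5]
opening: 0.0399
grip_force: 30.0
```

Call:
{"name": "carry_out", "arguments": {
  "motion": [
    [[-0.0335,-0.0089,0,0,0,-0.12],[-0.0342,-0.0057,0,0,0,-0.12],[-0.0346,-0.0025,0,0,0,-0.12],[-0.02,0.0005,0,0,0,-0.12],[0,0,0,0,0,0]]
  ]
}}

```text
time: 30.02
eef_pos: [0.5154, 0.0543, 0.0917]
tool_rot: [-180.0, 0.0, 109.2]
contact_force: [-0.5, -4.4, 2.6]
opening: 0.0398
grip_force: 30.0
```

Call:
{"name": "carry_out", "arguments": {
  "motion": [
    [[-0.006,0.001,0,0,0,0],[-0.006,0.002,0,0,0,0],[0,0,0,0,0,0]]
  ]
}}

```text
time: 30.27
eef_pos: [0.5141, 0.0546, 0.0919]
tool_rot: [179.9, 0.1, 109.6]
contact_force: [0.3, -9.4, 2.7]
opening: 0.0397
grip_force: 30.0
```

Call:
{"name": "carry_out", "arguments": {
  "motion": [
    [[-0.006,-0.003,0,0,0,0],[-0.004,-0.001,0,0,0,0],[0,0,0,0,0,0],[0,0,0,0,0,0]]
  ]
}}

```text
time: 30.6
eef_pos: [0.5115, 0.0545, 0.0918]
tool_rot: [179.9, 0.0, 109.4]
contact_force: [2.3, -4.0, 1.6]
opening: 0.0396
grip_force: 30.0
```

Call:
{"name": "carry_out", "arguments": {
  "motion": [
    [[-0.006,0,0,0,0,0],[0,0,0,0,0,0],[0,0,0,0,0,0]]
  ]
}}

```text
time: 30.85
eef_pos: [0.5107, 0.0546, 0.092]
tool_rot: [179.8, 0.1, 109.4]
contact_force: [4.9, -4.6, -0.0]
opening: 0.0398
grip_force: 30.0
```

Call:
{"name": "carry_out", "arguments": {
  "motion": [
    [[0.003,0,-0.0016,0,0,-0.15],[0,0,-0.0016,0,0,-0.15],[0,0,-0.0016,0,0,-0.15],[0,0,-0.0016,0,0,-0.15],[0,0,-0.0016,0,0,-0.15],[0,0,0,0,0,0]]
  ]
}}

```text
time: 31.35
eef_pos: [0.5109, 0.0546, 0.0898]
tool_rot: [179.9, -0.0, 75.3]
contact_force: [2.9, -4.2, 2.9]
opening: 0.0398
grip_force: 30.0
```

Call:
{"name": "carry_out", "arguments": {
  "motion": [
    [[0,0,-0.0016,0,0,-0.15],[0,0,-0.0016,0,0,-0.15],[0,0,-0.0016,0,0,-0.15],[0,0,-0.0016,0,0,-0.15],[0,0,-0.0016,0,0,-0.15],[0,0,-0.0016,0,0,-0.15],[0,0,-0.0016,0,0,-0.15],[0,0,-0.0016,0,0,-0.15],[0,0,-0.0016,0,0,-0.15],[0,0,-0.0016,0,0,-0.15]]
  ]
}}

```text
time: 32.18
eef_pos: [0.5107, 0.0549, 0.0862]
tool_rot: [-180.0, -0.1, 7.8]
contact_force: [1.2, -2.3, 7.6]
opening: 0.0397
grip_force: 30.0
```

Call:
{"name": "carry_out", "arguments": {
  "motion": [
    [[0,0,-0.0016,0,0,-0.15],[0,0,-0.0016,0,0,-0.15],[0,0,-0.0016,0,0,-0.15],[0,0,-0.0016,0,0,-0.12],[0,0,0,0,0,0]]
  ]
}}

```text
time: 32.6
eef_pos: [0.511, 0.055, 0.0845]
tool_rot: [-179.9, -0.1, -17.8]
contact_force: [2.9, -3.3, 6.3]
opening: 0.0399
grip_force: 30.0
```

```bash
python3 - <<'E'
from h import *
s=sensors.get_state(); print(s["eef_pos"],s["tool_rot"],s["contact_force"],s["moment"],s["q"])
E
```

```text
[0.511  0.055  0.0845] [-179.9213   -0.1086  -17.8193] [ 2.8678 -3.2765  6.2662] [ 0.1839 -0.3149 -0.1286] [  4.7987  28.622  112.5859   0.0494  38.6616 112.5794]
```

Call:
{"name": "carry_out", "arguments": {
  "motion": [
    [[0,0,-0.0012,0,0,-0.11],[0,0,-0.0012,0,0,-0.11],[0,0,0,0,0,-0.03],[0,0,0,0,0,0],[0,0,0,0,0,0]]
  ]
}}

```text
time: 33.02
eef_pos: [0.511, 0.055, 0.0839]
tool_rot: [-179.9, -0.1, -28.8]
contact_force: [2.9, -0.8, 5.3]
opening: 0.0398
grip_force: 30.0
```

```bash
python3 - <<'E'
from h import *
s=sensors.get_state(); print(s["eef_pos"],s["tool_rot"],s["contact_force"],s["moment"],s["q"][5],s["effort"][5])
E
```

```text
[0.511  0.055  0.0839] [-179.9031   -0.0916  -28.7822] [ 2.8559 -0.8068  5.3381] [ 0.3767 -0.4557 -0.0548] 123.5470346662791 -0.040537199238315225
```

Call:
{"name": "carry_out", "arguments": {
  "motion": [
    [[0,0,0,0,0,-0.04],[0,0,0,0,0,-0.04],[0,0,0,0,0,0],[0,0,0,0,0,0]]
  ]
}}

```text
time: 33.35
eef_pos: [0.5109, 0.055, 0.0837]
tool_rot: [-179.9, -0.1, -32.3]
contact_force: [3.6, -0.1, 4.3]
opening: 0.0399
grip_force: 30.0
```

```bash
python3 - <<'E'
from h import *
s=sensors.get_state(); print(s["eef_pos"],s["tool_rot"],s["contact_force"],s["moment"],s["q"][5],s["effort"][5])
E
```

```text
[0.5109 0.055  0.0837] [-179.907    -0.0737  -32.3423] [ 3.5733 -0.1494  4.3496] [ 0.7091 -0.6444 -0.1005] 127.10632488851279 -0.008094803779385984
```

Call:
{"name": "carry_out", "arguments": {
  "motion": [
    [[0,0,-0.0006,0,0,-0.05],[0,0,-0.0004,0,0,-0.05],[0,0,0,0,0,0],[0,0,0,0,0,0]]
  ]
}}

```text
time: 33.68
eef_pos: [0.5096, 0.0549, 0.083]
tool_rot: [180.0, 0.0, -36.7]
contact_force: [0.7, 2.0, 3.5]
opening: 0.0399
grip_force: 30.4
```

```bash
python3 - <<'E'
from h import *
s=sensors.get_state(); print(s["eef_pos"],s["tool_rot"],s["contact_force"],s["moment"],s["q"][5],s["effort"][5])
E
```

```text
[0.5096 0.0549 0.083 ] [179.9757   0.0198 -36.68  ] [0.7203 1.9825 3.4509] [ 0.8022 -0.2346  0.9697] 131.5060551865026 1.0840259492397308
```

Call:
{"name": "carry_out", "arguments": {
  "motion": [
    [[0,0,0,0,0,-0.05],[0,0,0,0,0,-0.02],[0,0,0,0,0,0],[0,0,0,0,0,0]]
  ]
}}

```text
time: 34.02
eef_pos: [0.5092, 0.0547, 0.0828]
tool_rot: [179.9, 0.0, -39.9]
contact_force: [-1.3, 2.5, 2.6]
opening: 0.0408
grip_force: 32.2
```

```bash
python3 - <<'E'
from h import *
s=sensors.get_state(); print(s["eef_pos"],s["tool_rot"],s["contact_force"],s["moment"],s["q"][5],s["effort"][5])
E
```

```text
[0.5092 0.0547 0.0828] [179.936    0.0475 -39.8809] [-1.2801  2.5116  2.5645] [0.746  0.1406 1.6224] 134.6999193971229 1.6090065613389015
```

The jaws now twist against the hexagon (opening grew, torque 1.6 N m): the lid is at its stop. Releasing and checking.

Call:
{"name": "carry_out", "arguments": {
  "motion": [
    [[0,0,0,0,0,0],[0,0,0,0,0,0],[0,0,0,0,0,0],[0,0,0,0,0,0],[0,0,0,0,0,0],[0,0,0,0,0,0]]
  ],
  "gripper": 1
}}

```text
time: 34.52
eef_pos: [0.5096, 0.0545, 0.0829]
tool_rot: [180.0, 0.0, -40.1]
contact_force: [0.4, 0.4, 0.5]
opening: 0.0771
grip_force: 0.0
```

Call:
{"name": "carry_out", "arguments": {
  "motion": [
    [[0,0,0.1,0,0,0],[0,0,0.16,0,0,0],[0,0,0.16,0,0,0],[0,0,0.16,0,0,0],[0,0,0.1,0,0,0],[0,0,0,0,0,0],[0,0,0,0,0,0],[0,0,0,0,0,0]]
  ]
}}

```text
time: 35.18
eef_pos: [0.5091, 0.0545, 0.2522]
tool_rot: [179.9, 0.1, -40.0]
contact_force: [0.1, -0.4, 0.9]
opening: 0.0878
grip_force: 0.0
```

```bash
python3 - <<'E'
from h import *
s,p=wrist(); print(s["eef_pos"],s["tool_rot"],s["time"])
Q=p["P"][p["ok"]]; near=Q[np.hypot(Q[:,0]-.512,Q[:,1]-.0548)<.04]
k=near[(near[:,2]>.080)&(near[:,2]<.1)]; print(len(k),k.mean(0),np.median(k[:,2]),(k.min(0)+k.max(0))/2)
a=np.arange(0,180,2); w=[np.ptp(np.quantile(k[:,:2]@[np.cos(t),np.sin(t)],[.005,.995])) for t in np.radians(a)]
f=np.array([(w[i]+w[i+30]+w[i+60])/3*1e3 for i in range(30)]); print(np.round(f,1))
A=Q[(Q[:,2]>.0575)&(Q[:,2]<.0645)&(np.hypot(Q[:,0]-.512,Q[:,1]-.0548)<.08)&(np.hypot(Q[:,0]-.512,Q[:,1]-.0548)>.032)]
d=A.mean(0)[:2]-[.512,.0548]; print("arm",A.mean(0),np.degrees(np.arctan2(d[1],d[0])))
L=near=Q[(Q[:,2]>.045)&(Q[:,2]<.0575)&(np.hypot(Q[:,0]-.512,Q[:,1]-.0548)<.07)]; print("lid z",np.median(L[:,2]))
save(p,"w7.png",s=1.4)
E
```

```text
[0.5091 0.0545 0.2522] [179.9462   0.0569 -40.0487] 35.1833
1427 [0.5126 0.0544 0.0869] 0.08702477789138219 [0.5119 0.0547 0.0847]
[40.  40.3 40.6 40.9 41.2 41.6 41.9 42.2 42.4 42.5 42.5 42.7 42.8 42.9
 42.9 42.9 42.7 42.5 42.4 42.2 42.  41.7 41.4 41.  40.6 40.2 40.  39.8
 39.8 39.8]
arm [0.516  0.11   0.0607] 85.84554929747408
lid z 0.05382218260078547
```

View pics/w7.png

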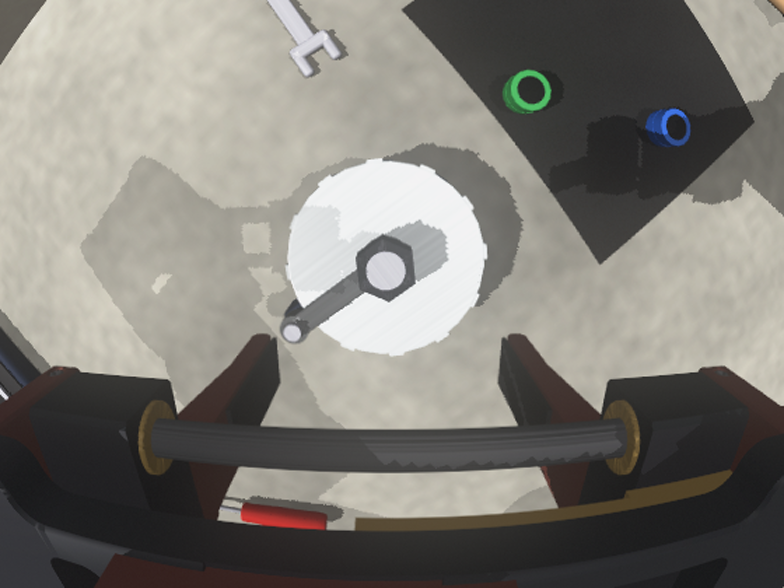

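The lid is back over the mouth (386,258) with its arm in the starting direction. The knob flats line up with the canister axes and its top is at 87 mm, so it is fully down.

```bash
python3 -c "
from cell import job
print(job.sign_off())"
```

```text
the job is handed in; nothing more can be done
None
```

Job handed in: only socket1 and socket4 were present; both stand in their matching pockets, placed largest first, and the lid is swung back and screwed down to its stop, with the look-alikes and other tools untouched.

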